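# Load a jar and index the inspection turntable

### The arm

A 7-joint arm with a two-finger parallel gripper is mounted at the origin on a cart in front of the work surface, level with it; the furniture and walls round the work are solid. World frame = base frame: x ahead of the robot, y to its left, z up, the work surface at z = 0. Lengths are in m, angles in rad, forces in N, time in s.
With the tool pointing down it reaches from about 0.425 to 0.875 m from the base axis. Payload 4.7 kg.
Tool frame: the origin (TCP) lies on the centre line of the jaws, within the pads' length; the fingertips stand ahead of it and the grasp point (between the pads) lies 8 mm behind it (ctrl.finger_overhang is the x of the fingertips in the tool frame, in m); x points along the fingers, z is the direction in which the jaws open and shut, and the axes are right-handed (so a half turn about x gives the same grasp; the last joint's range is limited). The gripper opens to 87 mm and grips with 3 to 60 N. Pads are 19 mm wide; open, the fingers measure 117 mm over their backs; the gripper's body (75 mm by 190 mm) begins 51 mm behind the grasp point.
Start: joints at [-1.143, 0.321, -0.07, 1.45, 0.023, 1.371, -0.057], TCP at [0.261, 0.595, 0.234] pointing down, gripper open.
Joint ranges: [-2.86, 2.86], [-0.3, 2.09], [-1.38, 1.24], [0.06, 2.45], [-1.56, 4.7], [0.09, 2.05], [-2.69, 2.69]. Speed limits (rad/s): [2.57, 2.57, 3.14, 3.14, 3.14, 3.14, 3.14].

### API

Orientations are given as a rotation vector (axis times angle).
In Python, from bench import readout, viewer, job, nets, ctrl gives the robot as it stands.
- The arm moves only by the shell command python3 -m creep 'ROWS' [FORCE]. ROWS is JSON, a list of rows, each an object with "linear": the shift along the tool's x, y, z in m, a list of three; "twist": the turn, a rotation vector about the tool's x, y, z in degrees, a list of three; "fingers": the gripper's target within -1 to 1 (shut at 1, half-way at 0, fully open at -1). A call has 1 to 8 rows; each row is the pose to reach, as a shift and turn from the pose commanded when the call began, along the tool's axes at that moment; what a row does not reach only later rows make up. A row lasts 1/12 s, in which the tool goes at most 41.7 mm and 7.16 degrees, less where a joint would pass 70% of its speed; a pose out of reach is approached as far as the arm can. A call with a gripper value outside its range is refused whole. The fingers move at their own pace and stop on an object; FORCE is the grip in N (left out, the last holds). Time passes only in rows, so rows that repeat a pose let the fingers close. It gives the time, the measured TCP pose, the force and the opening at its end, in the units of the state.
- readout.get_state(): the state, without advancing time (a new reading comes with each control period).
- viewer.get_image(name): name is "scene" or "side" or "wrist"; returns (picture, depth): 480x640x3 uint8, red, green, blue; 480x640 float32, m along the optical axis (not along the pixel's ray), 0 where there is no reading.
- viewer.camera_params(name): a dict with "K" (3x3 intrinsics, pixels), "cam_to_world" (4x4, takes a point from camera to world coordinates). Camera axes: x right, y down, z forward; pixel columns grow to the right and rows downward; lengths in m; the calibration is good to about 2 mm. A picture is of the moment at which its call begins: read the wrist's pose just before it. camera_params takes no time and is no camera call; for the wrist camera it gives the pose at the moment of the call.
- job.close_job(): hands the job in, once; it reports no verdict.
Trained networks look in the newest picture that a camera, given by its name, has taken for a name from the list of things; names that differ only in an ending like _2 or _b are one class to them, and where a whole thing is asked for, a point or a joint stands for the part that bears it (a point fixed in the world has none). Each returns a list of dicts, best first, with "conf" (0 to 1); they miss things now and then, are a little off and sometimes report something else, mostly with a low value. They report only what shows in the picture. A call takes as long as a camera call. They do not tell look-alikes from the thing itself.
- nets.boxes_of(camera, label): "centre" ([x, y, z] in m, in world coordinates, good to about 4 mm: the middle of the surface that is visible of it).
- nets.place_of(camera, label): "centre" ([x, y, z] in m, in world coordinates, good to about 4 mm: a listed point, or the origin of a listed thing).
The state is a dict: "time": time; "joint_positions": joint angles; "qd": joint speeds; "joint_torque": joint torques, N m; "position": TCP position; "tool_rot": TCP orientation; "ft_force": force on the tool from outside, world axes, zero at the start; "torque": the same for the moment, N m; "grip_width": opening from 0.0 (shut) to 1.0 (fully open).
Only numpy, scipy, OpenCV 4.12 (cv2) and the standard library are available. Lean on these libraries where they do the work, as an engineer would, in place of code of your own. Each camera call takes 0.05 s, during which the arm holds its last target.

### The job

Stand the taller of the two sample jars upright in the middle of the round black pad on the turntable and let go of it. Then pull the turntable's spring-loaded index ring straight up until its pin is clear of the notch, and only then swing the table round with it to the next notch so that the jar ends up under the camera head, and let the ring spring fully home there. Leave the shorter jar where it is.

Things in the scene. Friction and masses are not known exactly. Their poses are not given: they have to be found in the camera images.
- tall_jar (a point): Taller sample jar: round, dark contents, white label and cap; 50 mm across the body, 45 mm across the cap, 78 mm tall, about 0.12 kg, rigid (cap does not come off). Point: its centre, 39 mm over its underside; z points up through the cap. Stands loose on the bench right of the turntable; which of the two jar places it takes varies.
- short_jar (a point): Shorter sample jar, a bystander to be left alone: 41 mm across, 63 mm tall, white cap. Point: its centre, half-way up. Stands loose beside the taller jar, at least 90 mm off centre to centre.
- jar_pad (a point): Centre of the top face of the flat round black rubber pad (62 mm across, 2 mm thick) on the turntable, where the jar is to stand. It lies 38 mm over the bench, 47 mm from the turntable's axis, and turns with the table. Empty at the start.
- turntable_axis (a point): Point on the fixed upright axis of the turntable, at the height of the table's top (36 mm over the bench). The round aluminium table, 158 mm across, turns on a grey foot fixed to the bench; the foot's place and yaw vary. A hub 22 mm across stands 9 mm over the table at the axis.
- pull_ring (a point): Centre of the pull ring: upright knurled steel collar, 30 mm across from 10 mm below this point to 4 mm above, rim 34 mm across from 4 to 10 mm above. 71 mm over the bench when home, 90 mm from the table's axis. Under it a 20 mm bushing and, 25 mm below this point, the top of a dark arm 26 mm wide that belongs to the table: ring, arm, table and pad turn together. Round: may slip round in the hand.
- next_notch (a point): Fixed point: middle of the next notch in the steel sector beside the table, at the sector's top (34 mm over the bench), 90 mm from the axis, 90 degrees clockwise (seen from above) from the first notch, where the ring starts. Locked, the ring is straight above it. The notch is 14 mm wide, 14 mm deep; the pin under the ring is 10 mm thick, round-tipped, and slips in if let down within 3 mm of the middle.
- camera_spot (a point): Fixed point straight under the camera head, at pad-top height; the pad's centre comes here when the table is locked in the next notch. The head is a grey upright cylinder 26 mm across, 149 to 190 mm over the bench, on a thin arm (at 174 mm) from a 14 mm post, 194 mm high, that stands 111 mm from the axis, beyond the head.
- turntable (a joint): Turn of the table, rad: 0 = locked in the first notch (at the start), growing clockwise seen from above; 1.571 = at the next notch. Stops at -0.2 and 1.75. With the pin out it turns easily (0.04 N m friction) and stays where it is left; locked, it has about 0.03 rad of play either way.
- plunger (a joint): Lift of the pull ring, m: 0 = fully home, pin in a notch; from 0.014 the pin is clear of the sector (resting on the steel between notches it reads about 0.013); upper stop at 0.020. A spring pulls the ring down with 5 N when home, 10 N at the upper stop, so it must be held up while the table is swung.
Things that resemble listed ones, but are neither listed nor needed, are in the scene too. What is shaped like the part that bears tall_jar but red is not meant.

How it is judged:
On the way, in this order (a step that is already met when the one before it is completed fails the run):
1. the taller jar stands released on the pad while the table is still locked in the first notch (horizontal distance between tall_jar and jar_pad below 0.01 m and z of tall_jar in the frame of jar_pad between 0.033 and 0.045 m and angle between tall_jar's own z axis and vertical below 0.1 rad and value of joint turntable below 0.1 rad and value of joint plunger below 0.003 m and contact force between the fingers and jar_tall_one below 0.1 N), for 0.2 s.
2. the index ring is pulled up until its pin is clear of the first notch, before the table is turned (value of joint plunger above 0.0136 m and value of joint turntable below 0.08 rad).
3. the ring is home in the next notch, table turned a quarter, jar still on its pad (value of joint turntable between 1.5 and 1.64 rad and value of joint plunger below 0.003 m and horizontal distance between tall_jar and jar_pad below 0.01 m and z of tall_jar in the frame of jar_pad between 0.033 and 0.045 m and angle between tall_jar's own z axis and vertical below 0.1 rad), for 0.2 s.
At the end, for the whole second after the job is handed in: Table at the next notch (1.50 to 1.64 rad), index ring home (under 3 mm lift); taller jar upright (0.1 rad) on the pad within 10 mm of its middle, under the camera head within 15 mm, at rest; shorter jar within 30 mm of its start (all of step 3 and horizontal distance between tall_jar and camera_spot below 0.015 m and velocity of joint turntable between -0.02 and 0.02 rad/s and linear speed of jar_tall_one below 0.02 m/s and distance of short_jar from where it was at the start of the episode below 0.03 m); the robot touches nothing.
It fails at once if the taller jar is tipped over (more than 0.6 rad) (angle between tall_jar's own z axis and vertical above 0.6 rad).
It fails at once if the shorter jar is pushed away (more than 30 mm) (distance of short_jar from where it was at the start of the episode above 0.03 m).
It also fails if it takes over 56 s, if anything falls off the work surface, if the arm or the gripper's body presses on something with over 40 N, if the wrist force passes 120 N, or if a joint passes its speed limit or range.

## Working session

There is one attempt and no reset: what is moved stays moved. The work goes in short steps, Python scripts to look and compute and a shell command to move; the robot and the scene stay as the last step left them, time stands still between calls to the robot, and variables do not carry over. Pictures are saved under pics/ and viewed, and the job is handed in when it is done.

```bash
ls; mkdir -p pics
python3 - <<'E'
from bench import readout, viewer, nets, ctrl
import cv2
s=readout.get_state(); print(s); print(ctrl.finger_overhang)
for n in ["scene","side","wrist"]:
    p,d=viewer.get_image(n); cv2.imwrite(f"pics/{n}0.png",p[:,:,::-1])
    for l in ["tall_jar","short_jar","jar_pad","turntable_axis","pull_ring","next_notch","camera_spot"]:
        print(n,l,[( [round(x,3) for x in r['centre']],round(r['conf'],2)) for r in nets.place_of(n,l)])
print(readout.get_state()['time'])
E
```

```text
pics
{'time': 0.0, 'joint_positions': array([-1.14289782,  0.32180666, -0.07009469,  1.45169431,  0.02265128,
        1.37076473, -0.05688843]), 'qd': array([ 0.00117262, -0.00097815, -0.00102216,  0.00101106, -0.00085001,
        0.0016308 ,  0.00109515]), 'joint_torque': array([ 1.72195028e-04, -4.91299224e+01, -4.04132176e-01, -3.12523448e+01,
       -6.39791088e-02,  4.38865414e-02,  1.67108765e-04]), 'position': array([0.26120078, 0.59463047, 0.23246249]), 'tool_rot': array([-0.90041009,  1.37851746,  0.89851898]), 'ft_force': array([ 0.12350543,  0.24487653, -0.1756953 ]), 'torque': array([ 0.00550719, -0.06975364, -0.00759396]), 'grip_width': 0.9963382457133014}
0.011
scene tall_jar [([0.488, 0.292, 0.035], 0.85), ([0.453, -0.166, 0.04], 0.56)]
scene short_jar [([0.426, -0.322, 0.034], 0.56)]
scene jar_pad [([0.46, 0.047, 0.04], 0.63), ([0.513, 0.052, 0.033], 0.6)]
scene turntable_axis [([0.508, 0.053, 0.035], 0.64)]
scene pull_ring [([0.57, -0.01, 0.073], 0.44)]
scene next_notch [([0.441, -0.003, 0.031], 0.84)]
scene camera_spot [([0.503, 0.104, 0.042], 0.68), ([0.461, 0.052, 0.04], 0.2), ([0.443, -0.005, 0.033], 0.15)]
side tall_jar [([0.45, -0.168, 0.041], 0.89), ([0.488, 0.296, 0.041], 0.79)]
side short_jar [([0.43, -0.324, 0.027], 0.85), ([0.503, 0.102, 0.037], 0.24)]
side jar_pad [([0.463, 0.051, 0.04], 0.79)]
side turntable_axis [([0.509, 0.056, 0.041], 0.77)]
side pull_ring [([0.57, -0.011, 0.072], 0.48)]
side next_notch [([0.44, -0.007, 0.031], 0.97)]
side camera_spot [([0.501, 0.106, 0.039], 0.58)]
wrist tall_jar []
wrist short_jar []
wrist jar_pad []
wrist turntable_axis []
wrist pull_ring []
wrist next_notch []
wrist camera_spot []
1.2
```

View pics/scene0.png

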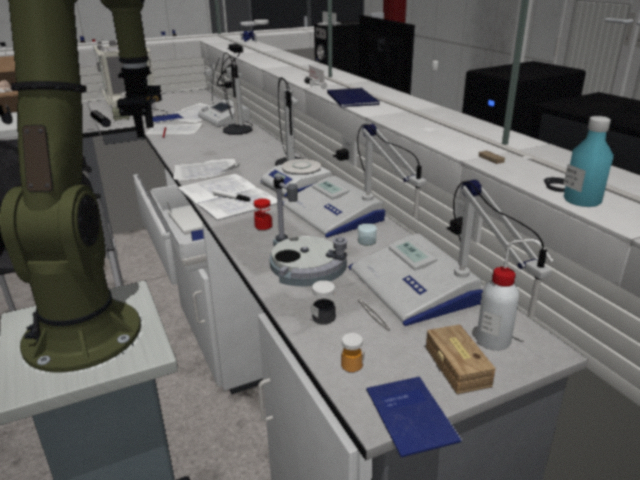

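View pics/side0.png

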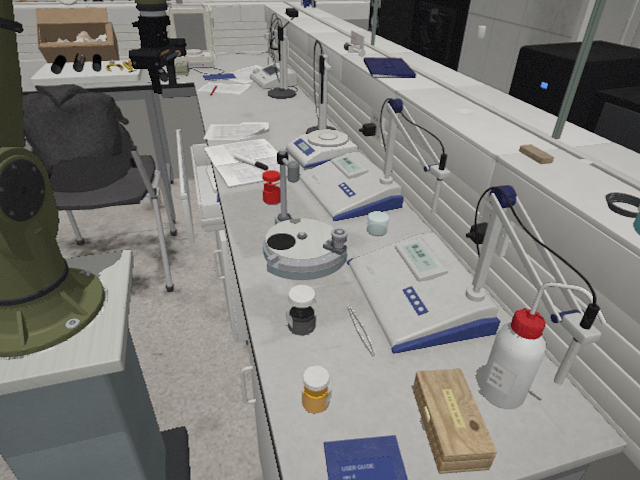

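The tall jar with dark contents is at side (302,310). The amber short jar is at (315,390), the red look-alike at (271,187), the pad at (281,241) and the ring at (339,238). I'll refine the positions from depth.

```bash
cat > h.py <<'E'
import numpy as np, cv2
from bench import readout, viewer, nets, ctrl
from scipy.spatial.transform import Rotation as R
from scipy.optimize import least_squares
def cloud(n):
    p,d=viewer.get_image(n); c=viewer.camera_params(n)
    K=c['K'];T=c['cam_to_world']
    v,u=np.mgrid[0:480,0:640]
    P=np.stack([(u-K[0,2])/K[0,0]*d,(v-K[1,2])/K[1,1]*d,d],-1)
    W=P@T[:3,:3].T+T[:3,3]; W[d<=0]=np.nan
    return p,W
def circ(P,r=None):
    # fit circle xy
    if r is None:
        f=lambda q:np.hypot(P[:,0]-q[0],P[:,1]-q[1])-q[2]; q0=[*P[:,:2].mean(0),.02]
    else:
        f=lambda q:np.hypot(P[:,0]-q[0],P[:,1]-q[1])-r; q0=P[:,:2].mean(0)
    s=least_squares(f,q0,loss='soft_l1',f_scale=.001); return s.x,np.abs(s.fun).mean(),len(P)
def tool():
    s=readout.get_state(); return s,R.from_rotvec(s['tool_rot']).as_matrix()
def todo(target,s=None):
    s,M=tool(); return M.T@(np.array(target)-s['position'])
E
python3 - <<'E'
from h import *
s,M=tool();print(M.round(3))
for n in ["side","scene"]:
    p,W=cloud(n); x,y,z=W[...,0],W[...,1],W[...,2]
    sel=lambda cx,cy,r,z0,z1:W[(np.hypot(x-cx,y-cy)<r)&(z>z0)&(z<z1)]
    b=(x>.35)&(x<.6)&(y>-.3)&(y<.2); print(n,'bench z',np.median(z[b&(abs(z)<.012)]))
    print('cap side',circ(sel(.452,-.167,.04,.062,.073),.0225)); print('cap top',sel(.452,-.167,.03,.074,.09).mean(0))
    print('body',circ(sel(.452,-.167,.04,.015,.045),.025))
    print('short',circ(sel(.428,-.323,.04,.015,.035),.0205), np.nanmax(z[np.hypot(x-.428,y+.323)<.03]))
    print('ring rim top',sel(.57,-.011,.022,.078,.09).mean(0), 'side',circ(sel(.57,-.011,.03,.06,.078),.016))
    t=sel(.508,.054,.075,.03,.042);print('table top z',np.median(t[:,2]))
    print('hub',sel(.508,.054,.02,.042,.05).mean(0))
    # pad by darkness
    g=p.astype(int).sum(-1)
    m=(np.hypot(x-.461,y-.05)<.04)&(z>.03)&(z<.045)&(g<150); print('pad',W[m].mean(0),m.sum(), (W[m].max(0)+W[m].min(0))/2)
    print('camhead',circ(sel(.503,.104,.03,.152,.188),.013)); print('post',circ(sel(.50,.165,.025,.05,.14),.007))
    # height map
    if n=='side':
        H=np.zeros((28,20))
        for i in range(28):
            for j in range(20):
                yy=.3-.02*i; xx=.34+.02*j
                k=(abs(x-xx)<.01)&(abs(y-yy)<.01); H[i,j]=np.nanmax(z[k])*1000 if k.any() else -1
        for i in range(28): print('%.2f '%(.3-.02*i),' '.join('%3d'%h for h in H[i]))
E
```

```text
[[ 0.    -0.916  0.402]
 [ 0.     0.402  0.916]
 [-1.    -0.     0.   ]]
side bench z 0.0007185446854921507
cap side (array([ 0.45098421, -0.16719849]), np.float64(0.0005683978243574105), 71)
cap top [ 0.4500959  -0.17028415  0.07866593]
body (array([ 0.45032199, -0.16552037]), np.float64(0.00580173391205192), 614)
short (array([ 0.43182919, -0.32258852]), np.float64(0.0013313396662796922), 317) 0.06620299915447736
ring rim top [ 0.56938582 -0.01233994  0.08166108] side (array([ 0.57045542, -0.00836701]), np.float64(0.001054969815052755), 93)
table top z 0.03699247517052606
hub [0.50943088 0.05454675 0.04394735]
pad [0.46139384 0.04728084 0.03869634] 337 [0.46135178 0.0485307  0.03875197]
camhead (array([0.50348736, 0.10404138]), np.float64(0.0012689337952078023), 203)
post (array([0.49475926, 0.16729277]), np.float64(0.000995262333994232), 220)
0.30  -772   2   3   2   3   2  27  80  80  80   2   1   3  29  35  40  46  67  71  73
0.28  -774   2   3   4   2   2  78  80  80  36   2   2   3  28  34  42  44  64  70  73
0.26  -772   2   2   3   2   3   2  80  80   1   3   2   2  25  33  
[... 2284 characters left out ...]
t64(0.0010677698218763672), 56)
cap top [ 0.44787572 -0.17024077  0.0782596 ]
body (array([ 0.44882716, -0.16561836]), np.float64(0.005465588165812874), 442)
short (array([ 0.43055738, -0.32210281]), np.float64(0.002196307070562998), 264) 0.06608154411032385
ring rim top [ 0.56754613 -0.01180234  0.08106213] side (array([ 0.57030695, -0.00756559]), np.float64(0.0015518519025635592), 82)
table top z 0.036579586367759154
hub [0.50601481 0.05436206 0.04375229]
pad [0.45985406 0.04822295 0.03844621] 202 [0.45980151 0.04727364 0.03846409]
camhead (array([0.5024305 , 0.10467484]), np.float64(0.0020092369784430048), 168)
post (array([0.49374709, 0.16721219]), np.float64(0.0015218900873783183), 182)
```

```bash
python3 -m creep '[{"linear":[-0.066,-0.06,-0.05],"twist":[7,0,0],"fingers":-1},{"linear":[-0.066,-0.246,-0.214],"twist":[50,0,0],"fingers":-1},{"linear":[-0.066,-0.246,-0.214],"twist":[50,0,0],"fingers":-1},{"linear":[-0.066,-0.246,-0.214],"twist":[50,0,0],"fingers":-1},{"linear":[-0.066,-0.246,-0.214],"twist":[50,0,0],"fingers":-1},{"linear":[-0.066,-0.246,-0.214],"twist":[50,0,0],"fingers":-1},{"linear":[-0.066,-0.246,-0.214],"twist":[50,0,0],"fingers":-1},{"linear":[-0.066,-0.246,-0.214],"twist":[50,0,0],"fingers":-1}]'
python3 - <<'E'
from h import *
s,M=tool();print(M.round(3),s['position'],s['joint_positions'].round(2))
T=viewer.camera_params('wrist')['cam_to_world']; print('cam in tool',M.T@(T[:3,3]-s['position']), (M.T@T[:3,:3]).round(2))
print(todo([.4,-.03,.30]),todo([.4505,-.167,.2]))
import math
zt=np.array([math.cos(math.radians(-39)),math.sin(math.radians(-39)),0]); print(np.degrees(R.from_matrix(M.T@np.stack([[0,0,-1],np.cross(zt,[0,0,-1]),zt],1)).as_rotvec()))
E
```

```text
time: 1.97
position: [0.399, 0.3029, 0.2995]
tool_rot: [-0.218, 1.559, 0.22]
ft_force: [1.9, 0.0, 0.4]
grip_width: 1.0
[[ 0.001 -0.275  0.961]
 [ 0.001  0.961  0.275]
 [-1.     0.001  0.001]] [0.39895337 0.30293593 0.2994581 ] [-0.9  -0.03  0.19  1.72  0.    1.45 -0.43]
cam in tool [-0.15035133  0.08014771  0.00083027] [[-0.   -0.29  0.96]
 [-0.   -0.96 -0.29]
 [ 1.   -0.    0.  ]]
[-0.00083467 -0.32035626 -0.09065811] [ 0.09907444 -0.46603365 -0.07991021]
[ 5.49812463e+01  2.40812784e-02 -5.84624699e-02]
```

```bash
python3 -m creep '[{"linear":[0,-0.32,-0.09],"twist":[-50,0,0],"fingers":-1},{"linear":[0,-0.32,-0.09],"twist":[-50,0,0],"fingers":-1},{"linear":[0,-0.32,-0.09],"twist":[-50,0,0],"fingers":-1},{"linear":[0,-0.32,-0.09],"twist":[-50,0,0],"fingers":-1},{"linear":[0,-0.32,-0.09],"twist":[-50,0,0],"fingers":-1},{"linear":[0,-0.32,-0.09],"twist":[-50,0,0],"fingers":-1},{"linear":[0,-0.32,-0.09],"twist":[-50,0,0],"fingers":-1},{"linear":[0,-0.32,-0.09],"twist":[-50,0,0],"fingers":-1}]'
cat >> h.py <<'E'
def goal(p,zdeg=None):
    s,M=tool(); a=np.radians(zdeg if zdeg is not None else np.degrees(np.arctan2(M[1,2],M[0,2])))
    zt=np.array([np.cos(a),np.sin(a),0]); x=np.array([0,0,-1.])
    D=np.stack([x,np.cross(zt,x),zt],1)
    print('pos',s['position'].round(4),'zang',np.degrees(np.arctan2(M[1,2],M[0,2])).round(1),'j',s['joint_positions'].round(2),'F',s['ft_force'].round(1),'g',round(s['grip_width'],3),'t',s['time'])
    print('lin',(M.T@(np.array(p)-s['position'])).round(4),'twist',np.degrees(R.from_matrix(M.T@D).as_rotvec()).round(2))
E
python3 - <<'E'
from h import *
goal([.4505,-.167,.2],110)
E
```

```text
time: 2.63
position: [0.4014, -0.0153, 0.2993]
tool_rot: [-0.904, 1.372, 0.905]
ft_force: [1.6, -0.1, 0.1]
grip_width: 1.004
pos [ 0.4014 -0.0153  0.2993] zang 66.7 j [-0.56 -0.29  0.43  1.92  0.12  1.49  1.01] F [ 1.6 -0.1  0.1] g 1.004 t 2.6333
lin [ 0.0991 -0.105  -0.1202] twist [-43.29   0.12   0.09]
```

```bash
python3 -m creep '[{"linear":[0.09,-0.105,-0.12],"twist":[-43.3,0,0],"fingers":-1},{"linear":[0.09,-0.105,-0.12],"twist":[-43.3,0,0],"fingers":-1},{"linear":[0.09,-0.105,-0.12],"twist":[-43.3,0,0],"fingers":-1},{"linear":[0.09,-0.105,-0.12],"twist":[-43.3,0,0],"fingers":-1},{"linear":[0.09,-0.105,-0.12],"twist":[-43.3,0,0],"fingers":-1},{"linear":[0.09,-0.105,-0.12],"twist":[-43.3,0,0],"fingers":-1},{"linear":[0.09,-0.105,-0.12],"twist":[-43.3,0,0],"fingers":-1},{"linear":[0.09,-0.105,-0.12],"twist":[-43.3,0,0],"fingers":-1}]'
python3 - <<'E'
from h import *
goal([.4505,-.167,.037],110)
p,W=cloud('wrist'); cv2.imwrite('pics/w1.png',p[:,:,::-1])
x,y,z=W[...,0],W[...,1],W[...,2]
c=W[(np.hypot(x-.4505,y+.167)<.04)&(z>.074)&(z<.09)]
print(len(c),c.mean(0),(c.max(0)+c.min(0))/2, np.ptp(c,axis=0)) if len(c) else 0
E
```

```text
time: 3.3
position: [0.4493, -0.1676, 0.2085]
tool_rot: [-1.457, 1.028, 1.457]
ft_force: [-0.6, 0.0, 0.3]
grip_width: 0.997
pos [ 0.4493 -0.1676  0.2085] zang 109.6 j [-0.56 -0.08  0.83  1.92  0.06  1.28  2.17] F [-0.6  0.   0.3] g 0.997 t 3.3
lin [ 0.1715 -0.0015  0.0002] twist [-0.37  0.   -0.05]
2106 [ 0.45067833 -0.16584886  0.07785524] [ 0.45133404 -0.16576135  0.07721147] [0.04527621 0.04505767 0.00588251]
```

View pics/w1.png

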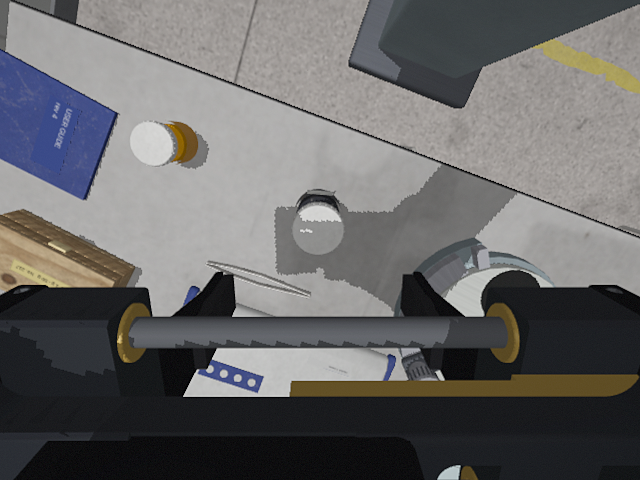

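The wrist view shows the tall jar's cap at (318,230), centred between the fingers, and amber at (150,143). Next I'll descend and grip.

```bash
python3 -m creep '[{"linear":[0.04,-0.001,0.001],"twist":[0,0,0],"fingers":-1},{"linear":[0.08,-0.001,0.001],"twist":[0,0,0],"fingers":-1},{"linear":[0.115,-0.001,0.001],"twist":[0,0,0],"fingers":-1},{"linear":[0.14,-0.001,0.001],"twist":[0,0,0],"fingers":-1},{"linear":[0.16,-0.001,0.001],"twist":[0,0,0],"fingers":-1},{"linear":[0.171,-0.001,0.001],"twist":[0,0,0],"fingers":-1},{"linear":[0.171,-0.001,0.001],"twist":[0,0,0],"fingers":0},{"linear":[0.171,-0.001,0.001],"twist":[0,0,0],"fingers":1}]' 25
python3 -m creep '[{"linear":[0,0,0],"twist":[0,0,0],"fingers":1},{"linear":[0,0,0],"twist":[0,0,0],"fingers":1},{"linear":[0,0,0],"twist":[0,0,0],"fingers":1},{"linear":[0,0,0],"twist":[0,0,0],"fingers":1},{"linear":[0,0,0],"twist":[0,0,0],"fingers":1},{"linear":[0,0,0],"twist":[0,0,0],"fingers":1}]' 25
python3 -c "
from h import *
goal([.461,.049,.12],120)"
```

```text
time: 4.02
position: [0.4506, -0.1654, 0.0383]
tool_rot: [-1.456, 1.028, 1.456]
ft_force: [0.4, 0.1, 0.7]
grip_width: 0.922
time: 4.52
position: [0.451, -0.1658, 0.0385]
tool_rot: [-1.458, 1.027, 1.455]
ft_force: [-0.1, -1.0, 4.7]
grip_width: 0.556
pos [ 0.451  -0.1658  0.0385] zang 109.6 j [-0.49  0.21  0.85  2.1  -0.2   0.91  2.39] F [-0.1 -1.   4.7] g 0.556 t 4.5167
lin [-0.0815 -0.0816  0.1989] twist [-10.41  -0.05   0.08]
```

```bash
python3 -m creep '[{"linear":[-0.005,0,0],"twist":[0,0,0],"fingers":1},{"linear":[-0.015,0,0],"twist":[0,0,0],"fingers":1},{"linear":[-0.03,0,0],"twist":[0,0,0],"fingers":1},{"linear":[-0.05,0,0],"twist":[0,0,0],"fingers":1},{"linear":[-0.07,0,0],"twist":[0,0,0],"fingers":1},{"linear":[-0.078,0,0],"twist":[0,0,0],"fingers":1},{"linear":[-0.08,0,0],"twist":[0,0,0],"fingers":1},{"linear":[-0.08,0,0],"twist":[0,0,0],"fingers":1}]'
python3 - <<'E'
from h import *
p,W=cloud('side'); cv2.imwrite('pics/s2.png',p[:,:,::-1])
x,y,z=W[...,0],W[...,1],W[...,2]
g=p.astype(int).sum(-1)
m=(np.hypot(x-.451,y+.166)<.024)&(z>.03)&(z<.17)
print(W[m].min(0),W[m].max(0),m.sum())
w=m&(p.min(-1)>120); print('white',W[w].min(0),W[w].max(0))
goal([.461,.049,.12],120)
E
```

```text
time: 5.18
position: [0.4505, -0.1653, 0.1182]
tool_rot: [-1.457, 1.026, 1.456]
ft_force: [-0.7, -0.7, -1.7]
grip_width: 0.556
[ 0.42733462 -0.18981327  0.08478556] [ 0.47108231 -0.14559909  0.16018526] 525
white [ 0.42733462 -0.18698432  0.11620691] [ 0.44976779 -0.14742504  0.16018526]
pos [ 0.4499 -0.1651  0.1175] zang 109.6 j [-0.55  0.05  0.88  2.03 -0.04  1.08  2.26] F [-0.  -0.8 -1.5] g 0.549 t 5.2333
lin [-0.0024 -0.0823  0.198 ] twist [-1.039e+01  4.000e-02 -1.000e-02]
```

View pics/s2.png

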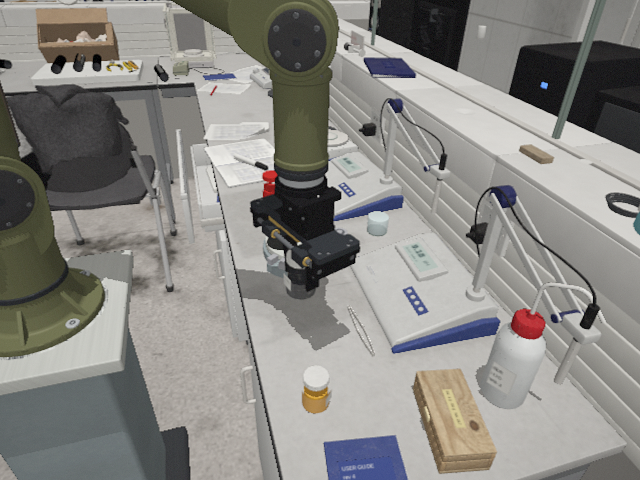

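```bash
python3 -m creep '[{"linear":[0,-0.006,0.015],"twist":[-1,0,0],"fingers":1},{"linear":[0,-0.018,0.043],"twist":[-3,0,0],"fingers":1},{"linear":[0,-0.032,0.076],"twist":[-5,0,0],"fingers":1},{"linear":[0,-0.046,0.11],"twist":[-7,0,0],"fingers":1},{"linear":[0,-0.06,0.145],"twist":[-9,0,0],"fingers":1},{"linear":[0,-0.072,0.174],"twist":[-10,0,0],"fingers":1},{"linear":[0,-0.08,0.192],"twist":[-10.4,0,0],"fingers":1},{"linear":[0,-0.082,0.198],"twist":[-10.4,0,0],"fingers":1}]'
python3 - <<'E'
from h import *
for n in ['wrist','side']:
    p,W=cloud(n); cv2.imwrite(f'pics/{n}3.png',p[:,:,::-1])
goal([.461,.049,.0775],120)
E
```

```text
time: 5.9
position: [0.4601, 0.0524, 0.1165]
tool_rot: [-1.586, 0.912, 1.59]
ft_force: [0.4, 0.7, -1.1]
grip_width: 0.55
pos [0.4602 0.0491 0.1167] zang 120.1 j [-0.8   0.    0.64  2.06 -0.    1.08  1.94] F [ 0.6 -0.6 -1.6] g 0.553 t 6.0
lin [ 0.0392 -0.0007 -0.0005] twist [ 0.13 -0.01 -0.15]
```

View pics/wrist3.png

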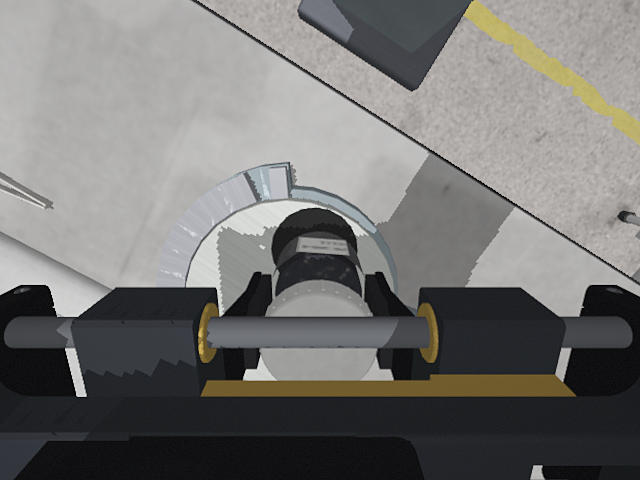

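View pics/side3.png

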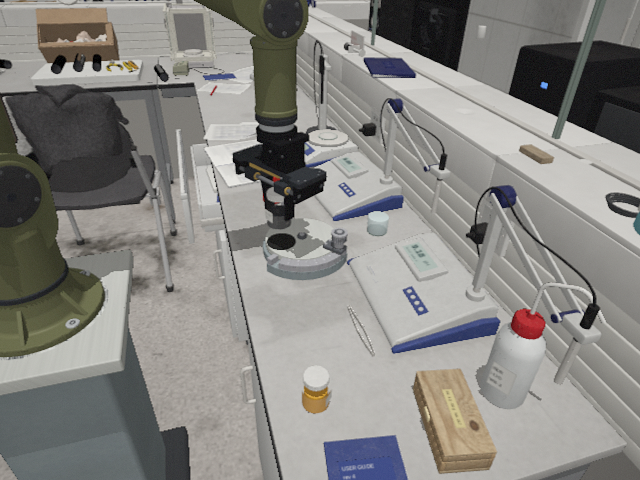

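The wrist view has the jar above the pad, whose rim shows at (315,230), and the notch at (277,180). I'll fit the pad and notch from this picture.

Run:
```python
from h import *
p,W=cloud('wrist'); x,y,z=W[...,0],W[...,1],W[...,2]
g=p.astype(int).max(-1)
m=(np.hypot(x-.461,y-.049)<.038)&(z>.03)&(z<.044)&(g<70)
print(m.sum(),np.median(z[m]))
P=W[m]; 
# outer boundary: mask edge adjacent to bright table
mm=m.astype(np.uint8); mm=cv2.morphologyEx(mm,cv2.MORPH_OPEN,np.ones((3,3)))
bright=((g>110)&(z>.03)&(z<.044)).astype(np.uint8)
e=(mm>0)&(cv2.dilate(bright,np.ones((5,5)))>0)
print('pad circ r fixed',circ(W[e],.031)); print('free',circ(W[e]))
# table rim: top points z .032-.042, far
for n in ['jar_pad','tall_jar','next_notch','turntable_axis']:
    print(n,[(np.round(r['centre'],4),round(r['conf'],2)) for r in nets.place_of('wrist',n)])
# jar cap front edge
c=W[(z>.148)&(z<.165)&(np.hypot(x-.46,y-.049)<.03)]; print('cap',len(c),circ(c,.0225) if len(c) else 0)
c=W[(z>.085)&(z<.115)&(np.hypot(x-.46,y-.049)<.032)]; print('body',len(c),circ(c,.025) if len(c) else 0)
```

```text
1829 0.0374906260155313
pad circ r fixed (array([0.46425289, 0.05086475]), np.float64(0.0006330030421951508), 316)
free (array([0.46274351, 0.05005791, 0.02963943]), np.float64(0.00041764028367224644), 316)
jar_pad []
tall_jar []
next_notch []
turntable_axis []
cap 6852 (array([0.45864146, 0.04882307]), np.float64(0.005973340387853745), 6852)
body 3845 (array([0.46402298, 0.05063777]), np.float64(0.003948973924834467), 3845)
```

```bash
python3 -m creep '[{"linear":[0.008,-0.001,0],"twist":[0,0,0],"fingers":1},{"linear":[0.018,-0.0015,0],"twist":[0,0,0],"fingers":1},{"linear":[0.027,-0.0015,0],"twist":[0,0,0],"fingers":1},{"linear":[0.033,-0.0015,0],"twist":[0,0,0],"fingers":1},{"linear":[0.036,-0.0015,0],"twist":[0,0,0],"fingers":1},{"linear":[0.038,-0.0015,0],"twist":[0,0,0],"fingers":1},{"linear":[0.039,-0.0015,0],"twist":[0,0,0],"fingers":1},{"linear":[0.039,-0.0015,0],"twist":[0,0,0],"fingers":1}]'
```

```text
time: 6.92
position: [0.4625, 0.0493, 0.0788]
tool_rot: [-1.584, 0.914, 1.583]
ft_force: [0.2, 0.4, -0.9]
grip_width: 0.551
```

```bash
python3 -m creep '[{"linear":[0.001,0,0],"twist":[0,0,0],"fingers":1},{"linear":[0.002,0,0],"twist":[0,0,0],"fingers":1},{"linear":[0.002,0,0],"twist":[0,0,0],"fingers":1}]'
```

```text
time: 7.17
position: [0.4625, 0.0494, 0.077]
tool_rot: [-1.584, 0.914, 1.583]
ft_force: [-0.1, -1.0, -2.1]
grip_width: 0.552
```

```bash
python3 -m creep '[{"linear":[0.001,0,0],"twist":[0,0,0],"fingers":1},{"linear":[0.001,0,0],"twist":[0,0,0],"fingers":0.4},{"linear":[0.001,0,0],"twist":[0,0,0],"fingers":-0.4},{"linear":[0.001,0,0],"twist":[0,0,0],"fingers":-1},{"linear":[0.001,0,0],"twist":[0,0,0],"fingers":-1},{"linear":[0.001,0,0],"twist":[0,0,0],"fingers":-1},{"linear":[0.001,0,0],"twist":[0,0,0],"fingers":-1},{"linear":[0.001,0,0],"twist":[0,0,0],"fingers":-1}]'
python3 -m creep '[{"linear":[-0.015,0,0],"twist":[0,0,0],"fingers":-1},{"linear":[-0.04,0,0],"twist":[0,0,0],"fingers":-1},{"linear":[-0.08,0,0],"twist":[0,0,0],"fingers":-1},{"linear":[-0.12,0,0],"twist":[0,0,0],"fingers":-1},{"linear":[-0.15,0,0],"twist":[0,0,0],"fingers":-1}]'
python3 - <<'E'
from h import *
for n in ['wrist','side','scene']:
    p,W=cloud(n); cv2.imwrite(f'pics/{n}4.png',p[:,:,::-1]); x,y,z=W[...,0],W[...,1],W[...,2]
    c=W[(np.hypot(x-.4625,y-.049)<.04)&(z>.112)&(z<.125)]; print(n,len(c),c.mean(0) if len(c) else 0,(c.max(0)+c.min(0))/2 if len(c) else 0)
    c=W[(np.hypot(x-.4625,y-.049)<.03)&(z>.10)&(z<.112)]; print(n,'capside',circ(c,.0225) if len(c) else 0)
goal([.57,-.01,.2],90)
E
```

```text
time: 7.83
position: [0.4624, 0.0493, 0.0758]
tool_rot: [-1.583, 0.914, 1.583]
ft_force: [0.2, 0.8, -0.2]
grip_width: 0.919
time: 8.25
position: [0.463, 0.0491, 0.2289]
tool_rot: [-1.584, 0.912, 1.581]
ft_force: [0.8, 0.4, -0.2]
grip_width: 1.002
wrist 2453 [0.46505857 0.05036804 0.12061092] [0.46609386 0.05088148 0.11753409]
wrist capside (array([0.4661874 , 0.05113713]), np.float64(0.00015375497889754636), 31)
side 243 [0.46153329 0.04472278 0.11653347] [0.46197182 0.04645095 0.11555122]
side capside (array([0.46219951, 0.049281  ]), np.float64(0.0008810241564549864), 66)
scene 167 [0.45983321 0.04560481 0.11612241] [0.46092367 0.04766978 0.11577119]
scene capside (array([0.46132889, 0.05005523]), np.float64(0.0015011994252779465), 60)
pos [0.4641 0.0496 0.2284] zang 120.0 j [-0.82 -0.11  0.62  1.92  0.07  1.31  1.87] F [-0.3 -0.1 -0.5] g 0.998 t 8.4
lin [ 0.0288 -0.0617 -0.1046] twist [30.    0.06  0.33]
```

View pics/wrist4.png

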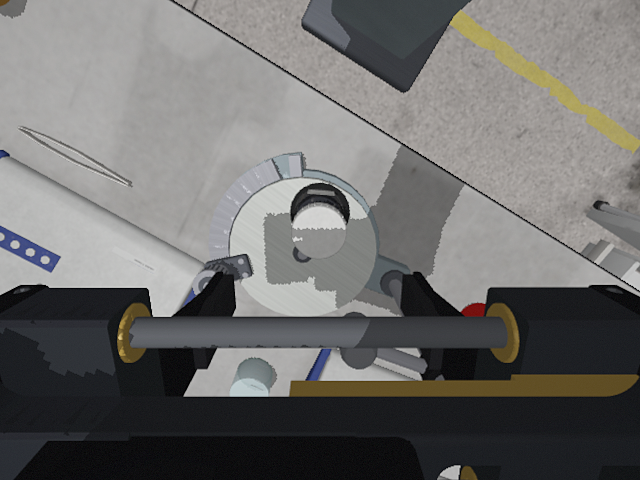

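View pics/side4.png

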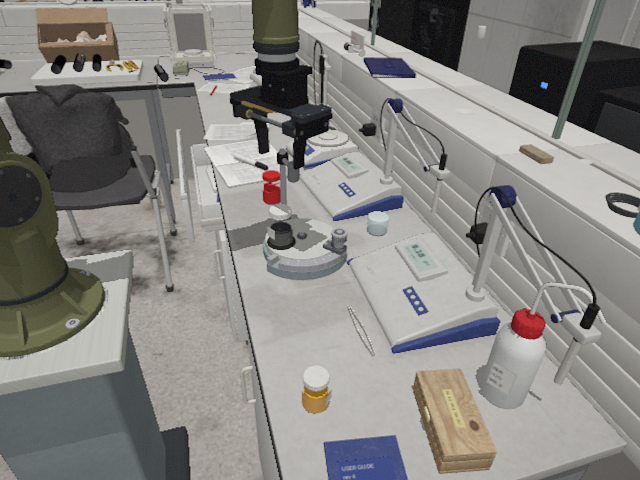

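Wrist view: the jar stands on the pad at about (320,225). Depth places it within about 1 mm of the pad centre. Next I'll go over the ring with the opening direction tangential (43°).

```bash
python3 -m creep '[{"linear":[0,-0.062,-0.105],"twist":[50,0,0],"fingers":-1},{"linear":[0,-0.062,-0.105],"twist":[50,0,0],"fingers":-1},{"linear":[0,-0.062,-0.105],"twist":[50,0,0],"fingers":-1},{"linear":[0,-0.062,-0.105],"twist":[50,0,0],"fingers":-1},{"linear":[0,-0.062,-0.105],"twist":[50,0,0],"fingers":-1},{"linear":[0,-0.062,-0.105],"twist":[50,0,0],"fingers":-1},{"linear":[0,-0.062,-0.105],"twist":[50,0,0],"fingers":-1},{"linear":[0,-0.062,-0.105],"twist":[50,0,0],"fingers":-1}]'
python3 -m creep '[{"linear":[0,0,0],"twist":[27,0,0],"fingers":-1},{"linear":[0,0,0],"twist":[27,0,0],"fingers":-1},{"linear":[0,0,0],"twist":[27,0,0],"fingers":-1},{"linear":[0,0,0],"twist":[27,0,0],"fingers":-1},{"linear":[0,0,0],"twist":[27,0,0],"fingers":-1}]'
python3 - <<'E'
from h import *
goal([.57,-.01,.065],43)
for n in ['wrist','side']:
    p,W=cloud(n); cv2.imwrite(f'pics/{n}5.png',p[:,:,::-1]); x,y,z=W[...,0],W[...,1],W[...,2]
    c=W[(np.hypot(x-.57,y+.01)<.03)&(z>.077)&(z<.09)]; print(n,len(c),c.mean(0) if len(c) else 0,(c.max(0)+c.min(0))/2 if len(c) else 0,np.ptp(c,axis=0))
    for l in ['pull_ring','next_notch','turntable_axis','jar_pad','tall_jar']:
        print(n,l,[(np.round(r['centre'],4),round(r['conf'],2)) for r in nets.place_of(n,l)])
E
```

```text
time: 9.07
position: [0.5677, -0.0109, 0.2238]
tool_rot: [-0.945, 1.359, 0.947]
ft_force: [-0.6, -0.4, -0.8]
grip_width: 1.0
time: 9.48
position: [0.568, -0.0107, 0.2248]
tool_rot: [-0.587, 1.491, 0.588]
ft_force: [0.7, -0.4, -1.1]
grip_width: 1.0
pos [ 0.568  -0.0107  0.2248] zang 43.0 j [-0.8   0.2   0.88  1.7  -0.16  1.32  0.86] F [ 0.7 -0.4 -1.1] g 1.0 t 9.4833
lin [ 0.1598 -0.001   0.0022] twist [ 0.04 -0.08 -0.05]
wrist 1070 [ 0.56961231 -0.00832673  0.08071718] [ 0.56993852 -0.00852751  0.0806633 ] [0.03289006 0.0330463  0.00723579]
wrist pull_ring [(array([ 0.5701, -0.0113,  0.0753]), 0.66)]
wrist next_notch [(array([ 0.4415, -0.0041,  0.0322]), 0.9)]
wrist turntable_axis [(array([0.5088, 0.0579, 0.0358]), 0.76)]
wrist jar_pad []
wrist tall_jar []
side 143 [ 0.56914697 -0.01301898  0.0814203 ] [ 0.56980036 -0.01012433  0.08109783] [0.03306582 0.03451361 0.00819509]
side pull_ring [(array([ 0.5675, -0.0112,  0.0731]), 0.71)]
side next_notch [(array([ 0.4413, -0.0044,  0.0328]), 0.89)]
side turntable_axis [(array([0.5093, 0.0549, 0.0395]), 0.93)]
side jar_pad [(array([0.4649, 0.0537, 0.0367]), 0.85)]
side tall_jar [(array([0.4579, 0.0486, 0.0826]), 0.81), (array([0.4894, 0.2918, 0.0393]), 0.72), (array([ 0.4428, -0.0061,  0.0313]), 0.18)]
```

View pics/wrist5.png

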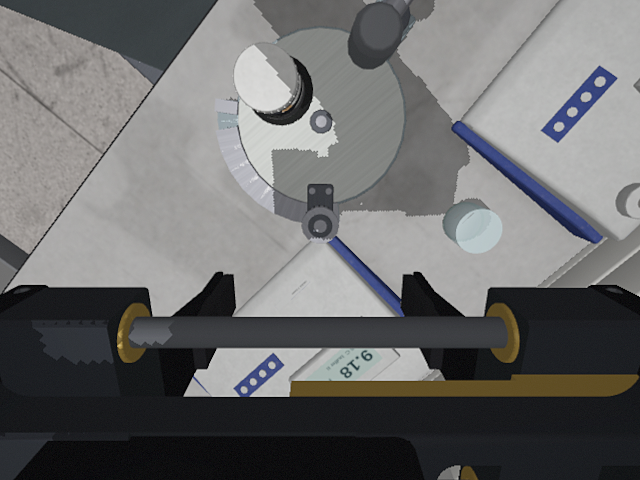

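Wrist view: ring at (320,225) and hub at (320,121) share one column, so the fingers are tangential. The notch is at (228,118). I'll fit the table circle to pin down the axis.

Run:
```python
from h import *
p,W=cloud('wrist'); x,y,z=W[...,0],W[...,1],W[...,2]
r=np.hypot(x-.508,y-.0545); a=np.degrees(np.arctan2(y-.0545,x-.508))
# radial profile: max r at each angle with z within table top
E=[]
for b in range(-180,180,3):
    k=(abs(a-b)<1.5)&(r<.1)&(r>.06)&(z>.0345)&(z<.040)
    if k.sum()>5: E.append((b,r[k].max(),np.percentile(r[k],98)))
E=np.array(E); print(np.c_[E[:,0],E[:,1:]*1000].round(1).tolist())
k=(r<.018)&(z>.0415)&(z<.048); c=W[k]; print('hub',len(c),c.mean(0),(c.max(0)+c.min(0))/2,np.ptp(c,axis=0))
good=np.abs(E[:,1]-.079)<.005
P=np.stack([.508+E[good,1]*np.cos(np.radians(E[good,0])),.0545+E[good,1]*np.sin(np.radians(E[good,0]))],1)
print(circ(P,.079),circ(P))
s,M=tool(); print(s['position'])
```

```text
[[-153.0, 75.6, 75.4], [-150.0, 94.1, 92.2], [-147.0, 94.6, 89.6], [-144.0, 97.1, 93.9], [-141.0, 75.2, 74.9], [-138.0, 75.5, 75.4], [-135.0, 75.4, 74.9], [-132.0, 96.8, 89.9], [-129.0, 94.5, 86.0], [-126.0, 92.5, 84.1], [-123.0, 97.0, 91.5], [-120.0, 91.6, 90.0], [-117.0, 90.9, 78.8], [-114.0, 94.2, 92.2], [-111.0, 88.9, 84.1], [-108.0, 97.5, 92.9], [-105.0, 96.8, 94.0], [-102.0, 93.8, 83.7], [-99.0, 94.8, 92.3], [-96.0, 94.3, 91.8], [-93.0, 97.3, 97.0], [-90.0, 91.4, 91.0], [-87.0, 93.1, 87.3], [-84.0, 92.5, 83.3], [-81.0, 90.8, 89.1], [-78.0, 92.4, 91.4], [-75.0, 86.6, 83.5], [-72.0, 88.0, 80.9], [-69.0, 97.2, 95.1], [-66.0, 97.6, 92.9], [-63.0, 98.1, 97.8], [-60.0, 98.1, 93.3], [-57.0, 91.8, 88.1], [-33.0, 96.9, 88.3], [-30.0, 78.1, 77.4], [-27.0, 77.8, 77.7], [-24.0, 77.8, 77.5], [-21.0, 78.3, 78.2], [-18.0, 78.8, 78.6], [-15.0, 78.5, 78.4], [-12.0, 78.9, 78.4], [-9.0, 78.6, 78.2], [-6.0, 79.0, 78.5], [-3.0, 79.2, 78.9], [0.0, 79.0, 78.3], [3.0, 79.4, 79.1], [6.0, 80.0, 79.7], [9.0, 80.2, 79.5], [12.0, 80.0, 79.9], [15.0, 79.8, 79.3], [18.0, 80.2, 79.9], [21.0, 80.6, 79.9], [24.
[... 505 characters left out ...]
66.8, 66.3], [111.0, 77.8, 76.0], [114.0, 79.8, 79.6], [117.0, 80.1, 79.9], [120.0, 79.7, 79.5], [123.0, 80.0, 79.7], [126.0, 79.3, 79.2], [129.0, 79.4, 79.2], [132.0, 79.3, 78.8], [135.0, 79.4, 78.7], [138.0, 78.9, 78.7], [141.0, 78.8, 78.3], [144.0, 78.9, 78.6], [147.0, 78.6, 78.1], [150.0, 78.2, 77.9], [153.0, 78.0, 77.1], [156.0, 78.3, 78.0], [159.0, 78.1, 77.9], [162.0, 77.6, 77.5]]
hub 211 [0.50913116 0.05778974 0.0431803 ] [0.50927238 0.05732017 0.0440513 ] [0.01946403 0.01856819 0.00509512]
(array([0.50906171, 0.05648179]), np.float64(0.0005895170139560754), 61) (array([0.50935816, 0.05736007, 0.07815326]), np.float64(0.00024179731531639786), 61)
[ 0.56863657 -0.01070373  0.22593462]
```

```bash
python3 -m creep '[{"linear":[0.035,0,0.002],"twist":[0,0,0],"fingers":-1},{"linear":[0.07,0,0.002],"twist":[0,0,0],"fingers":-1},{"linear":[0.1,0,0.002],"twist":[0,0,0],"fingers":-1},{"linear":[0.125,0,0.002],"twist":[0,0,0],"fingers":-1},{"linear":[0.145,0,0.002],"twist":[0,0,0],"fingers":-1},{"linear":[0.155,0,0.002],"twist":[0,0,0],"fingers":-1},{"linear":[0.16,0,0.002],"twist":[0,0,0],"fingers":-1},{"linear":[0.16,0,0.002],"twist":[0,0,0],"fingers":-1}]'
python3 - <<'E'
from h import *
goal([.5697,-.0093,.065],43)
for n in ['side']:
    p,W=cloud(n); cv2.imwrite(f'pics/{n}6.png',p[60:360,150:550,::-1].repeat(2,0).repeat(2,1))
E
```

```text
time: 10.8
position: [0.5698, -0.0094, 0.0654]
tool_rot: [-0.587, 1.491, 0.587]
ft_force: [-0.1, 0.2, 0.1]
grip_width: 1.002
pos [ 0.5698 -0.0094  0.0654] zang 43.0 j [-0.71  0.38  0.81  1.86 -0.32  1.03  0.98] F [-0.1  0.2  0.1] g 1.002 t 10.8
lin [ 0.0004  0.0001 -0.    ] twist [-0.   -0.06 -0.02]
```

View pics/side6.png

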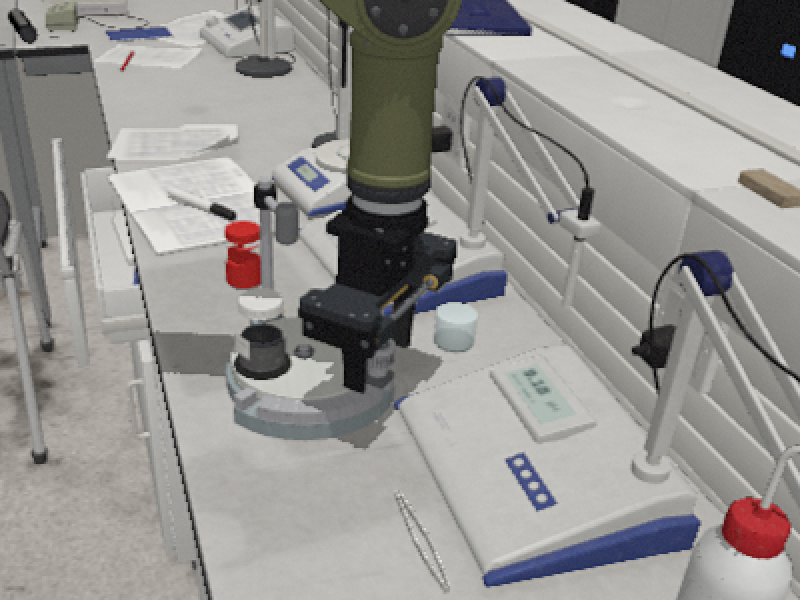

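Fingers straddle the ring at (375,360) in the enlarged view. The jar stands clear at (262,335), upright on its pad. Time to close.

```bash
python3 -m creep '[{"linear":[0,0,0],"twist":[0,0,0],"fingers":0.2},{"linear":[0,0,0],"twist":[0,0,0],"fingers":0.4},{"linear":[0,0,0],"twist":[0,0,0],"fingers":0.6},{"linear":[0,0,0],"twist":[0,0,0],"fingers":1},{"linear":[0,0,0],"twist":[0,0,0],"fingers":1},{"linear":[0,0,0],"twist":[0,0,0],"fingers":1},{"linear":[0,0,0],"twist":[0,0,0],"fingers":1},{"linear":[0,0,0],"twist":[0,0,0],"fingers":1}]' 45
python3 -m creep '[{"linear":[0,0,0],"twist":[0,0,0],"fingers":1},{"linear":[0,0,0],"twist":[0,0,0],"fingers":1},{"linear":[0,0,0],"twist":[0,0,0],"fingers":1}]'
```

```text
time: 11.52
position: [0.5701, -0.0093, 0.0659]
tool_rot: [-0.587, 1.49, 0.587]
ft_force: [-0.1, 0.3, 1.0]
grip_width: 0.474
time: 11.77
position: [0.57, -0.0094, 0.0659]
tool_rot: [-0.587, 1.49, 0.587]
ft_force: [-1.4, 0.0, 1.1]
grip_width: 0.353
```

```bash
python3 -m creep '[{"linear":[0,0,0],"twist":[0,0,0],"fingers":1},{"linear":[0,0,0],"twist":[0,0,0],"fingers":1}]'; python3 -m creep '[{"linear":[-0.003,0,0],"twist":[0,0,0],"fingers":1},{"linear":[-0.006,0,0],"twist":[0,0,0],"fingers":1},{"linear":[-0.009,0,0],"twist":[0,0,0],"fingers":1},{"linear":[-0.009,0,0],"twist":[0,0,0],"fingers":1}]'
```

```text
time: 11.93
position: [0.57, -0.0094, 0.0659]
tool_rot: [-0.587, 1.49, 0.587]
ft_force: [-1.4, -0.3, 2.0]
grip_width: 0.357
time: 12.27
position: [0.5698, -0.0095, 0.0748]
tool_rot: [-0.587, 1.49, 0.587]
ft_force: [1.0, -1.3, -7.6]
grip_width: 0.357
```

```bash
python3 -m creep '[{"linear":[-0.003,0,0],"twist":[0,0,0],"fingers":1},{"linear":[-0.006,0,0],"twist":[0,0,0],"fingers":1},{"linear":[-0.008,0,0],"twist":[0,0,0],"fingers":1},{"linear":[-0.008,0,0],"twist":[0,0,0],"fingers":1}]'
python3 - <<'E'
from h import *
goal([.57,-.0094,.0829],43)
p,W=cloud('side'); cv2.imwrite('pics/side7.png',p[60:360,150:550,::-1].repeat(2,0).repeat(2,1)); x,y,z=W[...,0],W[...,1],W[...,2]
k=(np.hypot(x-.57,y+.01)<.02)&(z>.06)&(z<.11); print(np.percentile(z[k],[50,90,99]))
# rows for arc, relative to current pose, tool axes
s,M=tool(); v0=s['position'][:2]-np.array([.57,-.0094])
A=np.array([.57,-.0094])-.09*np.array([np.cos(np.radians(-47)),np.sin(np.radians(-47))]); print('A',A)
for th in range(5,95,5):
    t=np.radians(-th); Q=np.array([[np.cos(t),-np.sin(t)],[np.sin(t),np.cos(t)]])
    d=Q@(np.array([.57,-.0094])-A)+A-np.array([.57,-.0094]); l=M.T@np.array([*d,0]); print(th,l.round(4))
E
```

```text
time: 12.6
position: [0.5698, -0.0095, 0.083]
tool_rot: [-0.587, 1.49, 0.587]
ft_force: [0.7, -2.3, -10.1]
grip_width: 0.36
pos [ 0.5698 -0.0095  0.083 ] zang 43.0 j [-0.72  0.36  0.82  1.85 -0.3   1.06  0.97] F [  0.7  -2.3 -10.1] g 0.36 t 12.6
lin [ 0.0001 -0.0001  0.0002] twist [-0.01 -0.02 -0.01]
[0.09725885 0.09992709 0.10327765]
A [0.50862015 0.05642183]
5 [ 0.      0.0003 -0.0078]
10 [ 0.      0.0014 -0.0156]
15 [ 0.      0.0031 -0.0233]
20 [ 0.      0.0054 -0.0308]
25 [ 0.      0.0084 -0.038 ]
30 [ 0.     0.012 -0.045]
35 [ 0.      0.0163 -0.0516]
40 [ 0.      0.021  -0.0579]
45 [ 0.      0.0263 -0.0636]
50 [ 0.      0.0321 -0.0689]
55 [ 0.      0.0384 -0.0737]
60 [ 0.     0.045 -0.078]
65 [ 0.      0.0519 -0.0816]
70 [ 0.      0.0592 -0.0846]
75 [ 0.0001  0.0667 -0.0869]
80 [ 0.0001  0.0744 -0.0886]
85 [ 0.0001  0.0821 -0.0897]
90 [ 0.0001  0.09   -0.09  ]
```

View pics/side7.png

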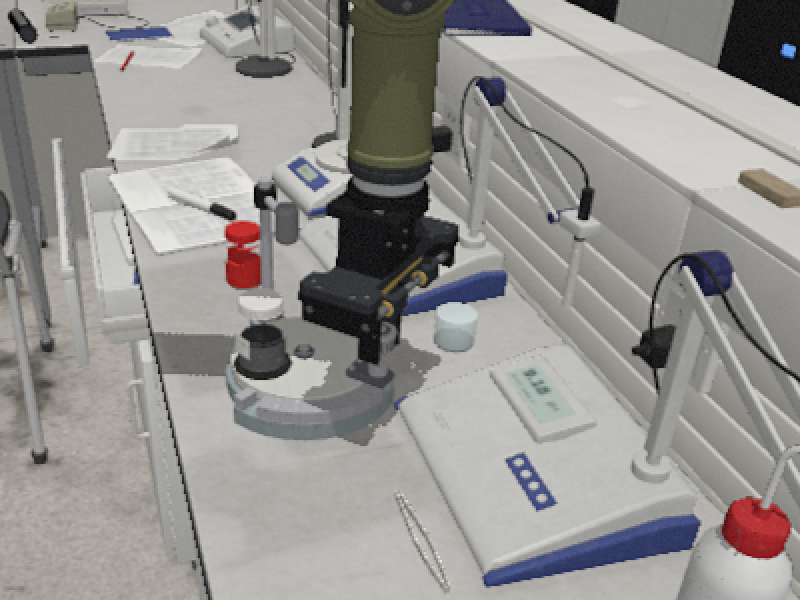

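Pin is about 17 mm up with the expected spring force, and the jar hasn't moved. Starting the swing now, along an arc of 90 mm radius.

```bash
python3 -m creep '[{"linear":[0,0,-0.0016],"twist":[1,0,0],"fingers":1},{"linear":[0,0.0001,-0.0047],"twist":[3,0,0],"fingers":1},{"linear":[0,0.0005,-0.0094],"twist":[6,0,0],"fingers":1},{"linear":[0,0.0014,-0.0156],"twist":[10,0,0],"fingers":1},{"linear":[0,0.0027,-0.0218],"twist":[14,0,0],"fingers":1},{"linear":[0,0.0044,-0.0278],"twist":[18,0,0],"fingers":1},{"linear":[0,0.0066,-0.0337],"twist":[22,0,0],"fingers":1},{"linear":[0,0.0084,-0.038],"twist":[25,0,0],"fingers":1}]'
python3 -c "
from h import *
goal([.57,-.0094,.083],18)"
```

```text
time: 13.32
position: [0.5357, -0.0293, 0.0827]
tool_rot: [-0.242, 1.558, 0.243]
ft_force: [1.5, -1.6, -9.3]
grip_width: 0.352
pos [ 0.5357 -0.0293  0.0827] zang 17.7 j [-0.82  0.3   0.94  1.93 -0.29  1.04  0.56] F [ 1.5 -1.6 -9.3] g 0.352 t 13.3167
lin [-0.0004  0.0085  0.0387] twist [-0.27 -0.03 -0.03]
```

```bash
python3 -m creep '[{"linear":[0,0.0001,-0.0047],"twist":[3,0,0],"fingers":1},{"linear":[0,0.0007,-0.011],"twist":[7,0,0],"fingers":1},{"linear":[0,0.0017,-0.0172],"twist":[11,0,0],"fingers":1},{"linear":[0,0.0031,-0.0233],"twist":[15,0,0],"fingers":1},{"linear":[0,0.0049,-0.0293],"twist":[19,0,0],"fingers":1},{"linear":[0,0.0072,-0.0352],"twist":[23,0,0],"fingers":1},{"linear":[0,0.0098,-0.0409],"twist":[27,0,0],"fingers":1},{"linear":[0,0.0121,-0.045],"twist":[30,0,0],"fingers":1}]'
python3 - <<'E'
from h import *
goal([.442,-.005,.083],-47)
p,W=cloud('side'); cv2.imwrite('pics/side8.png',p[60:360,150:550,::-1].repeat(2,0).repeat(2,1))
E
```

```text
time: 13.98
position: [0.489, -0.0313, 0.0827]
tool_rot: [0.169, 1.565, -0.167]
ft_force: [1.6, -1.7, -10.5]
grip_width: 0.357
pos [ 0.489  -0.0313  0.0827] zang -12.3 j [-1.    0.2   1.11  2.04 -0.21  1.02 -0.  ] F [  1.6  -1.7 -10.5] g 0.357 t 13.9833
lin [-0.0003  0.0157 -0.0515] twist [ 3.473e+01 -8.000e-02 -3.000e-02]
```

View pics/side8.png

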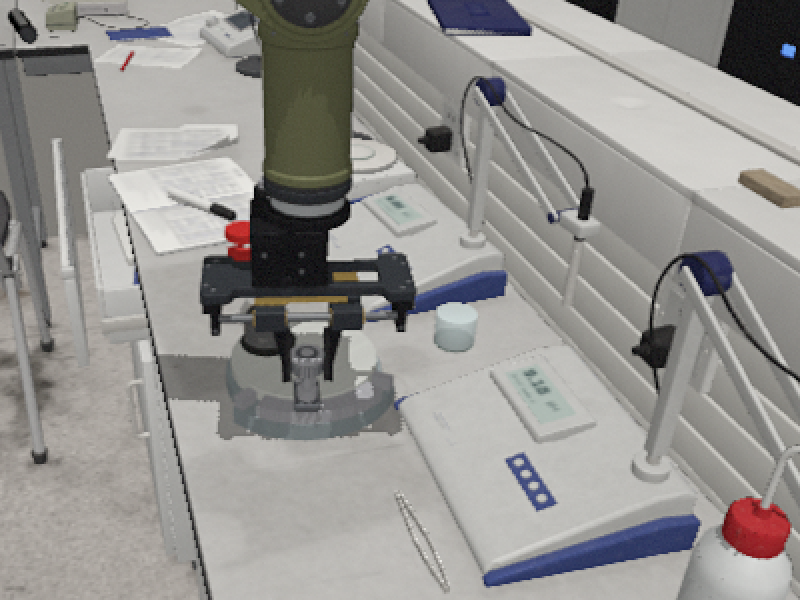

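Mid-swing the ring is at (308,375) in the enlarged view and still held. Joint 3 is nearing its 1.24 limit, so I'll take smaller steps and watch it.

```bash
python3 -m creep '[{"linear":[0,0.0002,-0.0063],"twist":[4,0,0],"fingers":1},{"linear":[0,0.0009,-0.0125],"twist":[8,0,0],"fingers":1},{"linear":[0,0.002,-0.0187],"twist":[12,0,0],"fingers":1},{"linear":[0,0.0031,-0.0233],"twist":[15,0,0],"fingers":1}]'
python3 - <<'E'
from h import *
goal([.442,-.005,.083],-47)
E
```

```text
time: 14.37
position: [0.4671, -0.0233, 0.0827]
tool_rot: [0.373, 1.54, -0.371]
ft_force: [1.3, -1.1, -9.6]
grip_width: 0.355
pos [ 0.4671 -0.0233  0.0827] zang -27.2 j [-1.1   0.12  1.16  2.09 -0.13  1.01 -0.35] F [ 1.3 -1.1 -9.6] g 0.355 t 14.3667
lin [-0.0002  0.0049 -0.0307] twist [19.82 -0.07 -0.02]
```

```bash
python3 -m creep '[{"linear":[0,0.0001,-0.0047],"twist":[3,0,0],"fingers":1},{"linear":[0,0.0007,-0.011],"twist":[7,0,0],"fingers":1},{"linear":[0,0.0014,-0.0156],"twist":[10,0,0],"fingers":1}]'
python3 - <<'E'
from h import *
goal([.5698-.1272,-.0095+.0044,.083],-47)
E
```

```text
time: 14.62
position: [0.4539, -0.0149, 0.0828]
tool_rot: [0.509, 1.511, -0.507]
ft_force: [0.2, -0.1, -10.2]
grip_width: 0.353
pos [ 0.4539 -0.0149  0.0828] zang -37.2 j [-1.16  0.04  1.17  2.12 -0.05  1.   -0.61] F [  0.2  -0.1 -10.2] g 0.353 t 14.6167
lin [-0.0002  0.001  -0.015 ] twist [ 9.82 -0.08 -0.03]
```

```bash
python3 -m creep '[{"linear":[0,0.0002,-0.0063],"twist":[4,0,0],"fingers":1},{"linear":[0,0.0007,-0.011],"twist":[7,0,0],"fingers":1},{"linear":[0,0.0012,-0.0145],"twist":[9.3,0,0],"fingers":1},{"linear":[0,0.0013,-0.0153],"twist":[9.8,0,0],"fingers":1},{"linear":[0,0.0013,-0.0153],"twist":[9.8,0,0],"fingers":1}]'
python3 - <<'E'
from h import *
goal([.5698-.1272,-.0095+.0044,.083],-47)
for n in ['side','scene','wrist']:
    p,W=cloud(n); cv2.imwrite(f'pics/{n}9.png',p[:,:,::-1]); x,y,z=W[...,0],W[...,1],W[...,2]
    for l in ['pull_ring','next_notch','camera_spot','jar_pad']:
        print(n,l,[(np.round(r['centre'],4),round(r['conf'],2)) for r in nets.place_of(n,l)])
E
```

```text
time: 15.03
position: [0.4427, -0.0047, 0.0829]
tool_rot: [0.639, 1.476, -0.637]
ft_force: [0.6, -0.9, -10.0]
grip_width: 0.356
pos [ 0.4427 -0.0047  0.0829] zang -46.8 j [-1.19 -0.02  1.16  2.15  0.02  1.   -0.86] F [  0.6  -0.9 -10. ] g 0.356 t 15.0333
lin [-0.0001 -0.0003  0.0002] twist [ 0.24 -0.09 -0.03]
side pull_ring [(array([ 0.4418, -0.0064,  0.0876]), 0.64)]
side next_notch [(array([ 0.4438, -0.0068,  0.0341]), 0.61)]
side camera_spot [(array([0.5044, 0.1011, 0.039 ]), 0.79)]
side jar_pad [(array([ 0.4439, -0.0041,  0.0921]), 0.72), (array([0.5061, 0.1045, 0.0348]), 0.69)]
scene pull_ring [(array([ 0.4439, -0.007 ,  0.086 ]), 0.62)]
scene next_notch [(array([ 0.4426, -0.0042,  0.031 ]), 0.6)]
scene camera_spot [(array([0.5053, 0.1013, 0.0382]), 0.67), (array([ 0.4422, -0.0049,  0.032 ]), 0.54)]
scene jar_pad [(array([0.4983, 0.1019, 0.0415]), 0.86)]
wrist pull_ring [(array([ 0.4461, -0.0062,  0.0895]), 0.56), (array([0.5083, 0.0604, 0.0348]), 0.41)]
wrist next_notch [(array([ 0.4392, -0.0047,  0.0295]), 0.55)]
wrist camera_spot []
wrist jar_pad [(array([ 0.4433, -0.0048,  0.0326]), 0.72)]
```

View pics/wrist9.png

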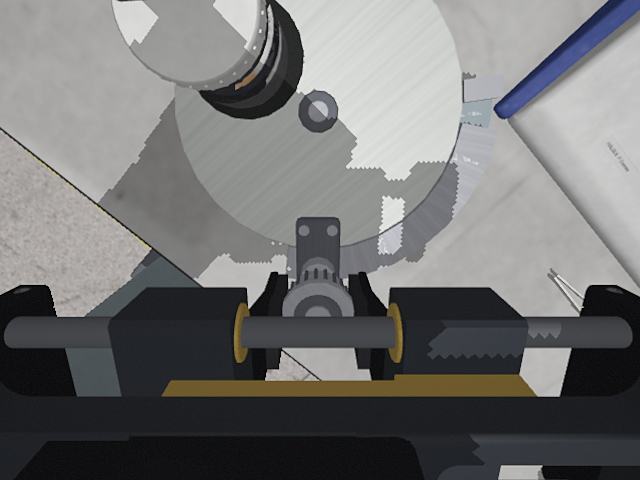

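View pics/side9.png

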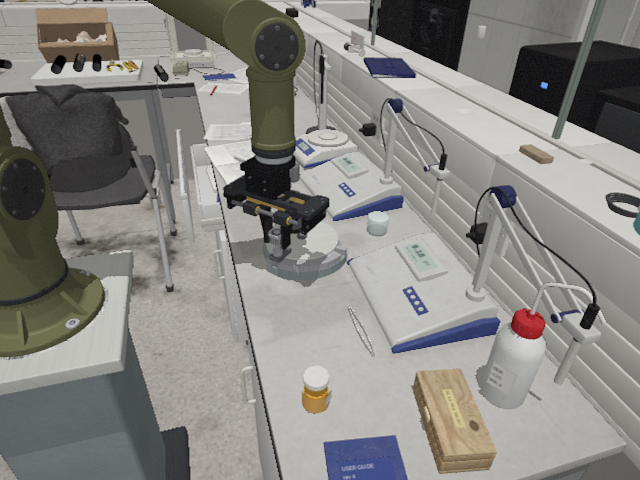

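The wrist view has the ring at (318,300), in line with the hub at (318,110), and the jar still on its pad at upper left. TCP is within 0.5 mm of the computed notch position. I'll lower slowly.

```bash
python3 -m creep '[{"linear":[0.002,0,0],"twist":[0,0,0],"fingers":1},{"linear":[0.004,0,0],"twist":[0,0,0],"fingers":1},{"linear":[0.006,0,0],"twist":[0,0,0],"fingers":1},{"linear":[0.007,0,0],"twist":[0,0,0],"fingers":1},{"linear":[0.007,0,0],"twist":[0,0,0],"fingers":1}]'
```

```text
time: 16.2
position: [0.4431, -0.0051, 0.0757]
tool_rot: [0.638, 1.475, -0.639]
ft_force: [-2.2, 0.3, -7.4]
grip_width: 0.36
```

Pull force −7.4 N at about 10 mm lift matches the free spring, so the pin is entering the notch. On down.

```bash
python3 -m creep '[{"linear":[0.003,0,0],"twist":[0,0,0],"fingers":1},{"linear":[0.006,0,0],"twist":[0,0,0],"fingers":1},{"linear":[0.008,0,0],"twist":[0,0,0],"fingers":1},{"linear":[0.0095,0,0],"twist":[0,0,0],"fingers":1},{"linear":[0.0095,0,0],"twist":[0,0,0],"fingers":1}]'
```

```text
time: 16.62
position: [0.4431, -0.0051, 0.0662]
tool_rot: [0.638, 1.475, -0.639]
ft_force: [-2.8, -1.2, -6.1]
grip_width: 0.352
```

```bash
python3 -m creep '[{"linear":[0,0,0],"twist":[0,0,0],"fingers":0.2},{"linear":[0,0,0],"twist":[0,0,0],"fingers":0},{"linear":[0,0,0],"twist":[0,0,0],"fingers":-0.3},{"linear":[0,0,0],"twist":[0,0,0],"fingers":-0.6},{"linear":[0,0,0],"twist":[0,0,0],"fingers":-0.6},{"linear":[0,0,0],"twist":[0,0,0],"fingers":-0.6},{"linear":[0,0,0],"twist":[0,0,0],"fingers":-0.6}]'
python3 - <<'E'
from h import *
goal([.4431,-.0051,.2],-47)
p,W=cloud('side'); cv2.imwrite('pics/side10.png',p[60:360,150:550,::-1].repeat(2,0).repeat(2,1)); x,y,z=W[...,0],W[...,1],W[...,2]
k=(np.hypot(x-.443,y+.006)<.02)&(z>.06)&(z<.11); print(np.percentile(z[k],[50,90,99]))
E
```

```text
time: 17.2
position: [0.4436, -0.0049, 0.0667]
tool_rot: [0.639, 1.474, -0.638]
ft_force: [-0.7, -0.1, 0.7]
grip_width: 0.748
pos [ 0.4436 -0.0049  0.0667] zang -46.8 j [-1.18  0.04  1.16  2.16 -0.05  0.96 -0.8 ] F [-0.7 -0.1  0.7] g 0.748 t 17.2
lin [-0.1333 -0.0004 -0.0002] twist [ 0.19  0.02 -0.05]
[0.0806825  0.08291957 0.08401949]
```

View pics/side10.png

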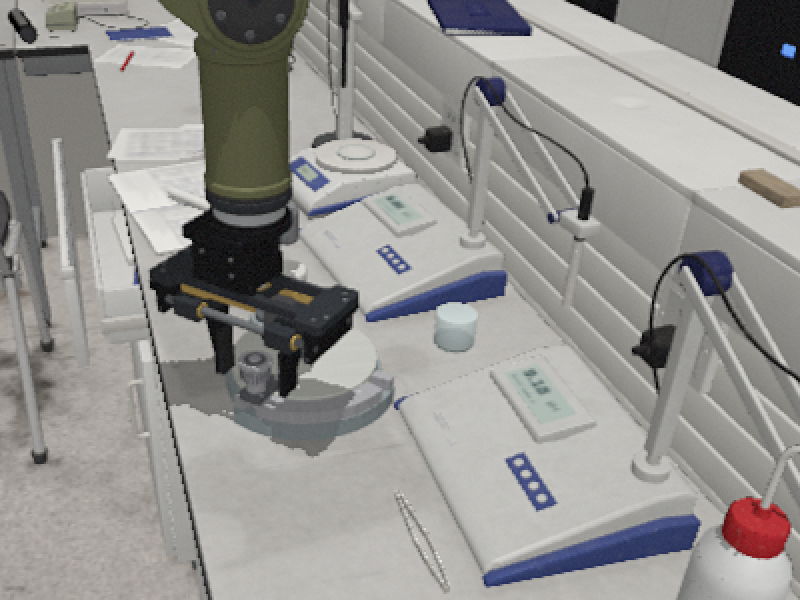

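Ring released with its top at about 0.081–0.083 m, where it was at the start. I'll retract straight up, then away.

```bash
python3 -m creep '[{"linear":[-0.01,0,0],"twist":[0,0,0],"fingers":-0.6},{"linear":[-0.025,0,0],"twist":[0,0,0],"fingers":-0.6},{"linear":[-0.05,0,0],"twist":[0,0,0],"fingers":-0.6},{"linear":[-0.08,0,0],"twist":[0,0,0],"fingers":-0.6},{"linear":[-0.11,0,0],"twist":[0,0,0],"fingers":-0.6},{"linear":[-0.15,0,0],"twist":[0,0,0],"fingers":-0.6},{"linear":[-0.17,0,0],"twist":[0,0,0],"fingers":-0.6},{"linear":[-0.17,0,0],"twist":[0,0,0],"fingers":-0.6}]'
python3 - <<'E'
from h import *
goal([.4631,-.1251,.25],-47)
E
```

```text
time: 17.92
position: [0.446, -0.0046, 0.241]
tool_rot: [0.643, 1.469, -0.633]
ft_force: [0.8, -0.9, 0.1]
grip_width: 0.798
pos [ 0.446  -0.0046  0.241 ] zang -46.8 j [-1.08 -0.28  0.89  1.95  0.22  1.37 -1.07] F [ 0.8 -0.9  0.1] g 0.798 t 17.9167
lin [-0.0093 -0.07    0.0996] twist [ 0.18  0.16 -0.48]
```

```bash
python3 -m creep '[{"linear":[0,-0.01,0.022],"twist":[0,0,0],"fingers":-0.6},{"linear":[0,-0.025,0.055],"twist":[0,0,0],"fingers":-0.6},{"linear":[0,-0.043,0.09],"twist":[0,0,0],"fingers":-0.6},{"linear":[0,-0.06,0.125],"twist":[0,0,0],"fingers":-0.6},{"linear":[0,-0.07,0.15],"twist":[0,0,0],"fingers":-0.6},{"linear":[0,-0.073,0.157],"twist":[0,0,0],"fingers":-0.6},{"linear":[0,-0.073,0.157],"twist":[0,0,0],"fingers":-0.6},{"linear":[0,-0.073,0.157],"twist":[0,0,0],"fingers":-0.6}]'
python3 - <<'E'
from h import *
goal([.4631,-.1251,.25],-47)
for n in ['side','scene']:
    p,W=cloud(n); cv2.imwrite(f'pics/{n}11.png',p[60:360,150:550,::-1].repeat(2,0).repeat(2,1)); x,y,z=W[...,0],W[...,1],W[...,2]
    c=W[(np.hypot(x-.503,y-.103)<.035)&(z>.10)&(z<.112)]; print(n,'capside',circ(c,.0225))
    c=W[(np.hypot(x-.503,y-.103)<.035)&(z>.11)&(z<.122)]; print('jar top',c.mean(0))
    print('camhead',circ(W[(np.hypot(x-.503,y-.104)<.03)&(z>.152)&(z<.188)],.013)[0])
    c=W[(np.hypot(x-.443,y+.006)<.022)&(z>.078)&(z<.1)]; print('ring top',c.mean(0))
    print('ring side',circ(W[(np.hypot(x-.443,y+.006)<.03)&(z>.06)&(z<.078)],.016)[0])
    c=W[(np.hypot(x-.431,y+.3225)<.03)&(z>.015)&(z<.035)]; print('short',circ(c,.0205)[0])
    for l in ['pull_ring','next_notch','camera_spot','jar_pad','tall_jar']:
        print(n,l,[(np.round(r['centre'],4),round(r['conf'],2)) for r in nets.place_of(n,l)])
E
```

```text
time: 18.58
position: [0.4966, -0.1701, 0.2356]
tool_rot: [0.639, 1.476, -0.642]
ft_force: [0.0, -0.0, -1.1]
grip_width: 0.802
pos [ 0.4966 -0.1701  0.2356] zang -46.9 j [-0.89  0.08  1.24  1.79 -0.08  1.33 -0.45] F [ 0.  -0.  -1.1] g 0.802 t 18.5833
lin [-0.0144  0.0062 -0.0558] twist [ 0.05 -0.02  0.15]
side capside (array([0.50097294, 0.1042786 ]), np.float64(0.0007437985013918172), 58)
jar top [0.49969366 0.09868312 0.11614009]
camhead [0.50372352 0.10404988]
ring top [ 0.44313915 -0.00771792  0.08163322]
ring side [ 0.44435045 -0.00367481]
short [ 0.43162935 -0.32268096]
side pull_ring [(array([ 0.4434, -0.0048,  0.0731]), 0.49), (array([ 0.4443, -0.0043,  0.0346]), 0.37)]
side next_notch [(array([ 0.445 , -0.0051,  0.0331]), 0.75), (array([0.4985, 0.103 , 0.0818]), 0.37)]
side camera_spot [(array([0.5021, 0.1051, 0.0365]), 0.93)]
side jar_pad [(array([0.5046, 0.1027, 0.0379]), 0.6), (array([0.4987, 0.1036, 0.0806]), 0.22)]
side tall_jar [(array([0.4884, 0.295 , 0.0381]), 0.61)]
scene capside (array([0.48735398, 0.06772603]), np.float64(0.005142779701275358), 54)
jar top [0.49775054 0.09917621 0.11559778]
camhead [0.50274964 0.10449574]
ring top [ 0.44169644 -0.00737469  0.08143147]
ring side [ 0.44350034 -0.00298776]
short [ 0.4303771 -0.3221537]
scene pull_ring [(array([ 0.4453, -0.0067,  0.0698]), 0.72)]
scene next_notch []
scene camera_spot [(array([0.504 , 0.1065, 0.0382]), 0.87)]
scene jar_pad [(array([0.5012, 0.1014, 0.0409]), 0.93), (array([ 0.4283, -0.323 ,  0.0339]), 0.62)]
scene tall_jar [(array([0.5025, 0.1069, 0.0781]), 0.96), (array([0.4903, 0.2925, 0.0364]), 0.76)]
```

View pics/side11.png

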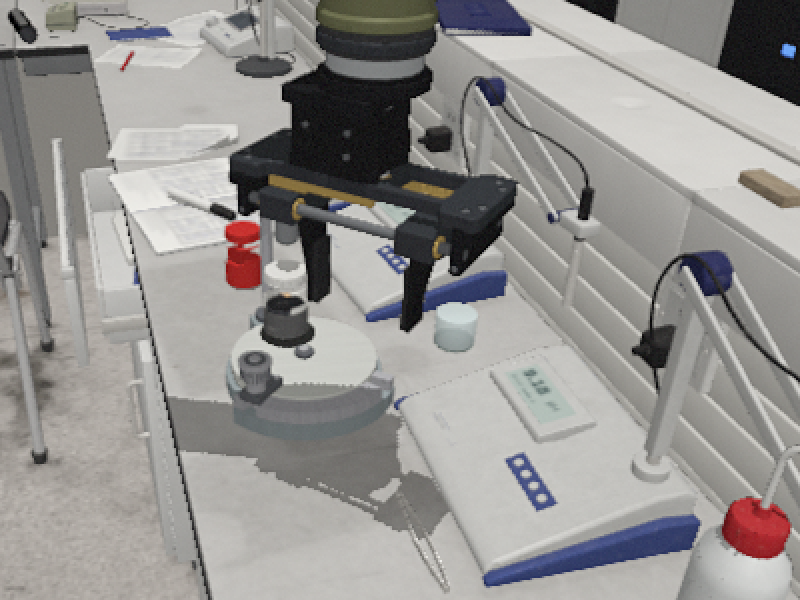

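View pics/scene11.png

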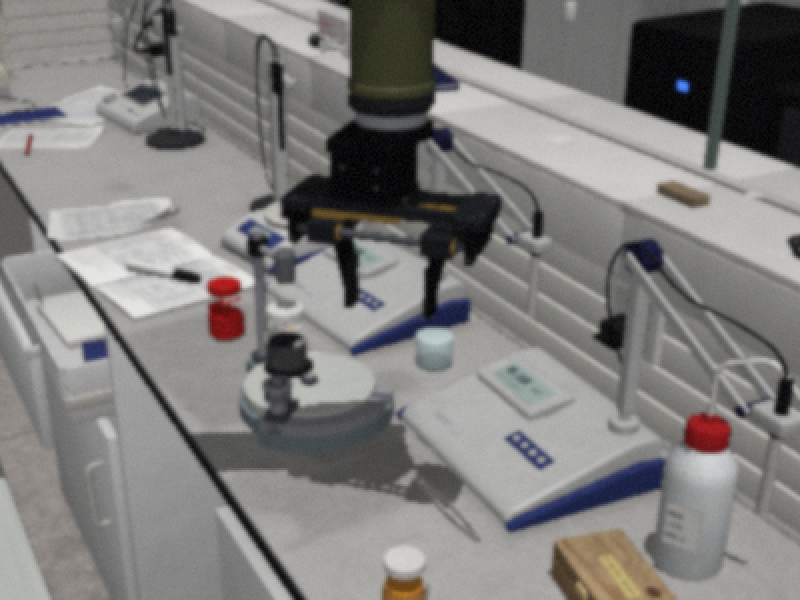

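Both views show the jar upright on its pad under the head, the ring home over the notch, and the short jar in place. Joint 3 reads at its limit, so I'll back off before handing in.

```bash
python3 -m creep '[{"linear":[-0.005,0.012,-0.02],"twist":[0,0,0],"fingers":-0.6},{"linear":[-0.01,0.022,-0.05],"twist":[0,0,0],"fingers":-0.6},{"linear":[-0.015,0.03,-0.065],"twist":[0,0,0],"fingers":-0.6},{"linear":[-0.015,0.03,-0.065],"twist":[0,0,0],"fingers":-0.6},{"linear":[-0.015,0.03,-0.065],"twist":[0,0,0],"fingers":-0.6}]'
python3 - <<'E'
from h import *
s,M=tool(); print(s['joint_positions'].round(4),s['qd'].round(3),s['position'],s['ft_force'].round(1),s['time'])
E
```

```text
time: 19.6
position: [0.4751, -0.1006, 0.2517]
tool_rot: [0.638, 1.475, -0.634]
ft_force: [0.0, -1.8, 0.2]
grip_width: 0.801
[-1.0302 -0.1731  1.0933  1.848   0.1547  1.3747 -0.7873] [ 0.021  0.04   0.047 -0.009  0.006 -0.003  0.009] [ 0.47506313 -0.10057054  0.25173433] [ 0.  -1.8  0.2] 19.6
```

Joint 3 is back well inside its range, the arm is clear of everything and the scene is settled. I'll hand in.

```bash
python3 -c "
from bench import job
print(job.close_job())"
```

```text
the job is handed in; nothing more can be done
None
```

The job is handed in at about 19.6 s of the 56 s. The tall jar stands on the pad under the camera head, and the ring is home in the next notch. No verdict was reported.

**What I did:**
- I gripped the tall dark jar and set it on the empty pad. The side camera put it about 1 mm from the pad's centre before I touched the ring.
- I pulled the ring up about 17 mm, and the measured force matched the spring.
- I swung the table 90° clockwise on the 90 mm arc and lowered the pin into the next notch. The force on the way down matched the free spring, so the pin was not resting on the steel.
- I let go and moved the arm clear.

**Last checks:**
- **Ring:** its top is at 0.0815 m, the same as at the start, and it sits over the next notch.
- **Tall jar:** it is upright, about 3 mm from the camera head's axis by the side camera.
- **Short jar:** it is within 1 mm of where it started.

**Checks that failed or disagreed:**
- The scene camera's fit of the jar cap at the end was unusable, because the ring and the head were in the way. Its jar-top depth and network reading still agreed with the side camera.
- The side camera's network did not find the tall jar at the end and reported only the red look-alike.
- The wrist camera's positions were offset about 2 mm from the side camera's.
- Joint 3 read 1.24 rad, right at its limit, after the retreat. I moved it back to 1.09 rad before handing in, and no error was shown.

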